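# Roll the edge strip home on the splash screen

### The arm

A 7-joint arm with a two-finger parallel gripper is mounted at the origin on the work surface. World frame = base frame: x ahead of the robot, y to its left, z up, the work surface at z = 0. Lengths are in m, angles in rad, forces in N, time in s.
With the tool pointing down it reaches from about 0.4 to 0.9 m from the base axis. Payload 5.5 kg.
Tool frame: the origin (TCP) lies midway between the tips of the shut fingers; the grasp point (between the pads) lies 19 mm behind it (manip.grip_depth is the distance from the TCP to the grasp point, in m); z points along the fingers, x is the direction in which the jaws open and shut, and the axes are right-handed (so a half turn about z gives the same grasp; the last joint's range is limited). The gripper opens to 92 mm and grips with 3 to 60 N. Pads are 19 mm wide; open, the fingers measure 130 mm over their backs; the gripper's body (75 mm by 190 mm) begins 47 mm behind the grasp point.
Start: joints at [1.604, 0.501, -0.427, 1.55, 0.221, 1.138, -0.21], TCP at [0.148, -0.633, 0.227] pointing down, gripper open.
Joint ranges: [-2.88, 2.88], [-0.31, 2.03], [-1.54, 1.56], [0.2, 2.42], [-1.41, 4.55], [0.19, 2.02], [-2.57, 2.57]. Speed limits (rad/s): [2.57, 2.57, 3.14, 3.14, 3.14, 3.14, 3.14].

### API

Orientations are given as a unit quaternion [x, y, z, w].
In Python, from bench import manip, effector, viewer gives the robot as it stands. Calls block until the motion is done:
- manip.move_pose(position, orientation): joint-space move of the TCP to a pose.
- manip.servo_line(position, ori=None, vel=0.15): straight line of the TCP; ori=None keeps the orientation; vel is the mean speed in m/s.
- manip.movej(angles): joint-space move.
- effector.open_jaws() and effector.close(f_grip=None): open the fingers fully, or close them until they stop; f_grip is the grip in N (None keeps the last).
- manip.sleep(seconds).
- manip.solve_ik(position, orientation): joint angles nearest the present ones, or None.
- viewer.get_image(name): name is "scene" or "top"; returns the picture (384x512x3 uint8, red, green, blue); there is no depth.
- viewer.get_calibration(name): a dict with "vfov" (degrees; the focal length in pixels is half the picture's height over the tangent of half this angle, whatever the lens; pixels are square), "cx", "cy" (the principal point, pixels), "dist_coeffs" ([k1, k2, p1, p2, k3] as OpenCV has them; the pictures are not rectified), "eye" and "attitude" of the camera in the world. Camera axes: x right, y down, z forward; pixel columns grow to the right and rows downward; lengths in m; the calibration is good to about 2 mm. A picture is of the moment at which its call begins. get_calibration takes no time and is no camera call.
A pose or a line that the arm cannot do raises manip.PlanningError and nothing moves.
- manip.hand_in(): hands the job in, once; it reports no verdict.
Readings, each from a call of its own:
- manip.current_clock(): time.
- manip.current_q(): joint angles.
- manip.current_joint_velocities(): joint speeds.
- manip.current_tau(): joint torques, N m.
- manip.current_tool_pos(): TCP position.
- manip.current_tcp_rot(): TCP orientation.
- manip.current_force(): force on the tool from outside, world axes, zero at the start.
- manip.current_wrist_torque(): the same for the moment, N m.
- manip.current_finger_gap(): finger opening in m.
Only numpy, scipy, OpenCV 4.12 (cv2) and the standard library are available. Lean on these libraries where they do the work, as an engineer would, in place of code of your own. Each camera call takes 0.05 s, during which the arm holds its last target. There are 200 camera calls.

### The job

The edge strip on the near rail of the splash screen is still standing proud. Take the hand roller from its rest, roll it along the strip with firm pressure until every clip of the strip is fully home, without cracking the screen by pressing too hard and without pushing on the screen with the gripper itself. Then stand the roller back in its rest, let go, and leave the other things on the table as they are.

Things in the scene. Friction and masses are not known exactly. Their poses are not given: they have to be found in the camera images.
- roller_grip (a point): Hand roller, 280 g, upright in its rest at the start. This point: centre of its wooden handle, an upright block 30 mm (x) by 24 mm (y), 60 mm tall; z up the handle, x along the wheel's axle, y the way it rolls. Grip it from above across the 24 mm with at least 50 N. Steel plate below the handle: 60 x 60 mm, 6 mm thick, its top 30 mm and underside 36 mm below this point.
- roller: The same hand roller. Origin on the wheel's lowest line, 80 mm below the handle's centre, same axes. Under its plate a fork holds a rubber wheel 40 mm across and 28 mm wide, axle 20 mm above the origin; fork and wheel together fill 40 x 40 mm.
- wheel (a joint): turning angle of the roller's free-running wheel (rad, any value)
- rest_mouth (a point): Roller's rest: plywood block fixed to the table, 84 x 84 mm, 50 mm tall, with a pocket 48 x 48 mm, 46 mm deep, open at the top. This point: centre of the pocket's mouth; axes along the sides. Roller home: fork and wheel hang in the pocket, the plate lies on the rim, handle's centre 36 mm above this point. It fits either way round.
- frame: White splash screen lying flat and fixed on the table: frame 240 mm (x) by 340 mm (y), rails 32 mm wide, 24 mm tall, clear pane inside (top 12 mm up). Origin: centre of its underside, y along its long rails. The rail at -x (nearer the robot) has a 16 mm wide groove along its middle that holds the edge strip. It cracks if the roller bears on strip or frame with over 32 N; 13 to 20 N is right.
- strip_mid (a point): Middle of the edge strip, at the nominal height of its top when home: 32 mm above the table, 8 above the rail. The true home height is not measured: it is up to 7 mm off either way and uneven by up to 1 mm from clip to clip. Five rigid grey clips in a row along the frame's y, 46 mm apart, each 44 mm long, 13 wide, round-ended, start 3 to 6 mm above home. Each slides down alone against about 10 N to a hard stop, stays where left.
- strip_right (a point): the strip's -y end (end of clip 1), on its centre line, 112 mm from strip_mid, same nominal height
- strip_left (a point): the strip's +y end (end of clip 5), on its centre line, 112 mm from strip_mid, same nominal height
- clip1 (a joint): how far clip 1 (counted from the frame's -y end; centre -92 mm along y from strip_mid) has gone down, m: starts at 0 to 0.003, fully home 0.006
- clip2 (a joint): how far clip 2 (counted from the frame's -y end; centre -46 mm along y from strip_mid) has gone down, m: starts at 0 to 0.003, fully home 0.006
- clip3 (a joint): how far clip 3 (counted from the frame's -y end; centre 0 mm along y from strip_mid) has gone down, m: starts at 0 to 0.003, fully home 0.006
- clip4 (a joint): how far clip 4 (counted from the frame's -y end; centre 46 mm along y from strip_mid) has gone down, m: starts at 0 to 0.003, fully home 0.006
- clip5 (a joint): how far clip 5 (counted from the frame's -y end; centre 92 mm along y from strip_mid) has gone down, m: starts at 0 to 0.003, fully home 0.006
- tall_jar: Bystander: clear glass jar with lid, 84 mm across, 130 mm tall; stands on the table on the side where the rest is not.
- brown_bottle: Bystander: brown glass dropper bottle, 36 mm across, 70 mm tall; stands on the screen's clear pane.
- salve_pot: Bystander: small white pot, 40 mm across, 35 mm tall; stands on the clear pane.
- spatula: Bystander: spatula 160 mm long, lying on the table.
- beaker: Bystander: clear plastic beaker, 68 mm across, 80 mm tall.
- pigment_pot: Bystander: small red pot with a white cap, 44 mm across, 40 mm tall.
- oil_jar: Bystander: amber jar, 68 mm across, 100 mm tall.

How it is judged:
By the outcome, as a careful person would: the job done as asked, in the order asked, and still so for the second after the job is handed in, with the robot touching nothing.
It also fails if it takes over 72 s, if anything falls off the work surface, if the arm or the gripper's body presses on something with over 40 N, if the wrist force passes 120 N, or if a joint passes its speed limit or range.

## Working session

There is one attempt and no reset: what is moved stays moved. The work goes in short steps, each a Python script; the robot and the scene stay as the last script left them, time stands still between calls to the robot, and variables do not carry over. Pictures are saved under pics/ and viewed, about 8 in all and at most 12, crops included, and the job is handed in when it is done.

```bash
mkdir -p pics
python3 - <<'E'
from bench import manip, effector, viewer
import cv2,numpy as np
for n in("scene","top"):
    im=viewer.get_image(n); cv2.imwrite(f"pics/{n}0.png",im[:,:,::-1])
    print(n,viewer.get_calibration(n))
print(manip.current_clock(),manip.current_force(),manip.current_tcp_rot(),manip.grip_depth)
E
```

```text
scene {'vfov': 48.003307343650754, 'cx': 255.24869458306375, 'cy': 187.3141523509574, 'dist_coeffs': array([-0.03517887,  0.        ,  0.        ,  0.        ,  0.        ]), 'eye': array([ 1.52293266, -0.08053933,  0.885536  ]), 'attitude': array([ 0.66081089,  0.61070945, -0.2942785 , -0.32212279])}
top {'vfov': 44.07670949072011, 'cx': 258.27144656314107, 'cy': 187.46531491780618, 'dist_coeffs': array([-0.09664519,  0.        ,  0.        ,  0.        ,  0.        ]), 'eye': array([ 0.30375792, -0.00190022,  1.34328907]), 'attitude': array([-0.70251788,  0.707885  , -0.04654261,  0.0565795 ])}
0.1 [ 0.01240993 -0.22987124  0.069733  ] [ 7.83534788e-01 -6.21347249e-01 -6.99612287e-04 -5.85466864e-04] 0.0188
```

View pics/scene0.png

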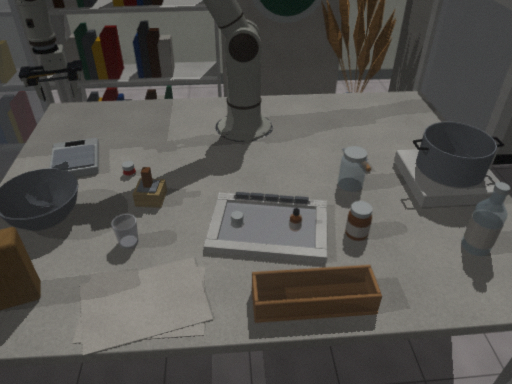

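View pics/top0.png

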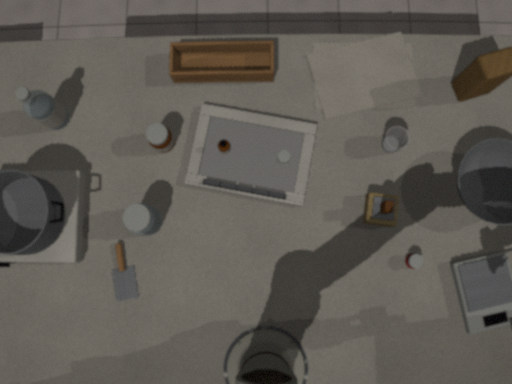

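The scene view shows the rest with the roller at (150,190), and the strip as dark clips from (237,197) to (307,199). The top view shows the frame corners at about (204,104), (316,122), (301,204) and (186,185), and the rest at (381,208). I'll write helpers, then enlarge crops.

```bash
cat > h.py <<'E'
from bench import manip, effector, viewer
import cv2,numpy as np
from scipy.spatial.transform import Rotation as R
def cam(n):
    c=viewer.get_calibration(n); f=192/np.tan(np.radians(c["vfov"]/2))
    return np.array([[f,0,c["cx"]],[0,f,c["cy"]],[0,0,1]]),c["dist_coeffs"],np.array(c["eye"]),R.from_quat(c["attitude"]).as_matrix()
def ray(n,px):
    K,d,e,A=cam(n); u=cv2.undistortPoints(np.array(px,float).reshape(-1,1,2),K,d).reshape(-1,2)
    return e,np.c_[u,np.ones(len(u))]@A.T
def onz(n,px,z):
    e,v=ray(n,px); return e+v*((z-e[2])/v[:,2:])
def proj(n,P):
    K,d,e,A=cam(n); r=A.T
    return cv2.projectPoints(np.array(P,float).reshape(-1,1,3),cv2.Rodrigues(r)[0],-r@e,K,d)[0].reshape(-1,2)
E
python3 - <<'E'
from h import *
print(proj("top",[[0,0,0],[.148,-.633,.227]]),proj("scene",[[0,0,0],[.148,-.633,.227]]))
t=cv2.imread("pics/top0.png");s=cv2.imread("pics/scene0.png")
g=lambda a:np.clip(a*1.6,0,255).astype('uint8')
big=lambda a,k:cv2.resize(a,None,fx=k,fy=k,interpolation=cv2.INTER_CUBIC)
cv2.imwrite("pics/c_top.png",g(np.hstack([big(t[95:215,175:325],4),big(t[180:240,350:400],4).repeat(1,0) if 0 else cv2.copyMakeBorder(big(t[180:240,355:405],4),0,240,0,0,0)])))
cv2.imwrite("pics/c_scene.png",np.vstack([big(s[180:265,200:335],5),cv2.copyMakeBorder(big(s[160:210,130:170],3),0,0,0,675-120,0)]))
E
```

```text
[[265.49213784 367.88503896]
 [532.45296264 318.94763616]] [[243.67268628 125.85482878]
 [ 58.90530495  96.85098328]]
```

View pics/c_top.png

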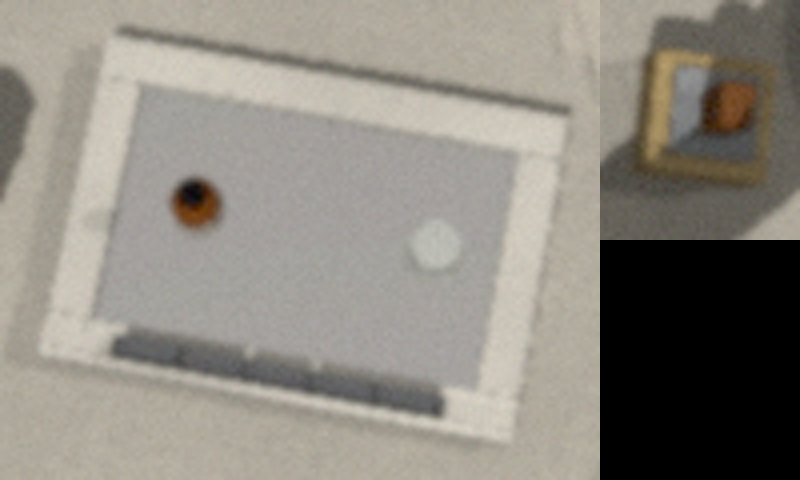

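View pics/c_scene.png

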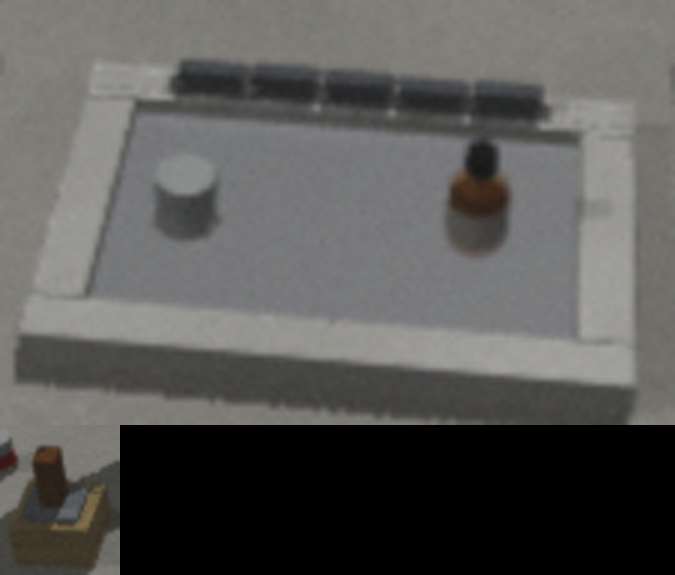

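The top crop gives a frame about 10 deg yawed, with the strip along the bottom edge. The rest at right is nearly square with the picture, and the handle sits at about (388,205) full-frame px. The scene crop agrees. Next I fit these shapes.

Run:
```python
from h import *
t=cv2.imread("pics/top0.png");s=cv2.imread("pics/scene0.png")
# frame corners (eye-read from crop, top surface z=.024)
c=np.array([[118,34],[569,113],[512,441],[40,355]])/4+[175,95]
# order: far-left(+y), far-right, near-right, near-left
C=onz("top",c,.024)[:,:2]; print("frame",C.round(4))
print("sides",[np.linalg.norm(C[i]-C[(i+1)%4]).round(4) for i in range(4)])
yv=(C[0]-C[1])+(C[3]-C[2]); a=np.arctan2(yv[1],yv[0])-np.pi/2; ctr=C.mean(0)
yaw1=a;print("ctr",ctr,"yaw",np.degrees(a))
# refine by strip mask
def mask(im,lo,hi,box):
    h=cv2.cvtColor(im,cv2.COLOR_BGR2HSV); m=np.zeros(im.shape[:2],'uint8'); x0,y0,x1,y1=box
    m[y0:y1,x0:x1]=cv2.inRange(h,lo,hi)[y0:y1,x0:x1]
    cs=cv2.findContours(m,0,2)[0]; k=max(cs,key=cv2.contourArea); o=np.zeros_like(m); cv2.drawContours(o,[k],-1,255,-1); return o,k
def info(n,im,lo,hi,box,z):
    m,k=mask(im,lo,hi,box); r=cv2.minAreaRect(k); b=cv2.boxPoints(r); P=onz(n,b,z)
    cen=onz(n,[r[0]],z)[0]; print(n,"px",np.round(r[0],1),np.round(r[1],1),"ctr",cen[:2].round(4),"edges",[(np.linalg.norm(P[i]-P[(i+1)%4]).round(4),np.degrees(np.arctan2(*(P[(i+1)%4]-P[i])[1::-1])).round(1)) for i in (0,1)])
info("top",t,(0,0,0),(179,255,75),(195,170,295,205),.034)
info("scene",s,(0,0,0),(179,255,85),(230,188,312,206),.034)
for n,im,b in(("top",t,(360,190,400,228)),("scene",s,(130,160,170,210))):
    print(n); 
    info(n,im,(0,110,30),(12,255,200),b,.116)
    info(n,im,(13,70,30),(32,255,255),b,.05)
```

```text
frame [[ 0.7457  0.1708]
 [ 0.6828 -0.1544]
 [ 0.4465 -0.1085]
 [ 0.5102  0.2234]]
sides [np.float64(0.3313), np.float64(0.2408), np.float64(0.3379), np.float64(0.2412)]
ctr [0.59628265 0.03283223] yaw -10.906872156669232
top px [244.2 187.7] [83.4  7.2] ctr [0.4961 0.0555] edges [(np.float64(0.0203), np.float64(-9.6)), (np.float64(0.2337), np.float64(-100.9))]
scene px [269.7 199.3] [78.8 10.5] ctr [0.5099 0.0501] edges [(np.float64(0.0514), np.float64(175.1)), (np.float64(0.2469), np.float64(78.5))]
top
top px [382.6 207.6] [3.3 3.6] ctr [ 0.4284 -0.3089] edges [(np.float64(0.0096), np.float64(-35.6)), (np.float64(0.0086), np.float64(-124.7))]
top px [381. 209.] [33.8 32.1] ctr [ 0.4313 -0.3208] edges [(np.float64(0.0888), np.float64(-9.9)), (np.float64(0.0937), np.float64(-98.3))]
scene
scene px [131.9 171.3] [3.1 5.8] ctr [ 0.4446 -0.3642] edges [(np.float64(0.0186), np.float64(131.9)), (np.float64(0.0163), np.float64(22.7))]
scene px [149.5 192.5] [27. 33.] ctr [ 0.4686 -0.3183] edges [(np.float64(0.1062), np.float64(85.7)), (np.float64(0.1342), np.float64(4.6))]
```

Run:
```python
from h import *
t=cv2.imread("pics/top0.png");s=cv2.imread("pics/scene0.png")
a=cv2.resize(t[188:230,362:402],None,fx=12,fy=12,interpolation=cv2.INTER_CUBIC)
b=cv2.resize(s[163:210,132:168],None,fx=8,fy=8,interpolation=cv2.INTER_CUBIC)
H=max(a.shape[0],b.shape[0]);p=lambda i:cv2.copyMakeBorder(i,0,H-i.shape[0],0,0,0)
cv2.imwrite("pics/c_rest.png",np.clip(np.hstack([p(a),p(b)])*1.7,0,255).astype('uint8'))
```

```text
(no output)
```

View pics/c_rest.png

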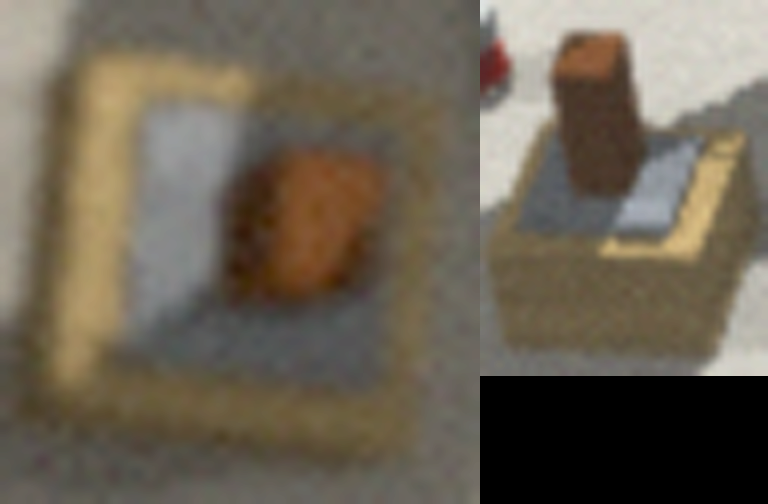

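The handle's long side (x, 30 mm) lies roughly along world x and its 24 mm along world y. Its top face is centred at (389.7,206.5) in top and (146,170) in scene. The plate corners are visible in both.

Run:
```python
from h import *
tp=lambda p:np.array(p,float)/12-.46+[362,188]
sp=lambda p:(np.array(p,float)-[480,0])/8-.44+[132,163]
def ang(P): 
    l=(P[0]-P[3])+(P[1]-P[2]); w=(P[0]-P[1])+(P[3]-P[2]); return np.degrees([np.arctan2(l[1],l[0]),np.arctan2(w[1],w[0])-np.pi/2]),[np.linalg.norm(P[i]-P[(i+1)%4]).round(4) for i in range(4)]
P=onz("top",tp([[145,95],[405,118],[380,390],[125,345]]),.056); print("plate top",P.mean(0),ang(P[:,:2]))
P=onz("scene",sp([[702,140],[545,140],[513,232],[665,243]]),.056); print("plate scene",P.mean(0),np.linalg.norm(np.diff(P,axis=0),axis=1)); d=P[1:]-P[:-1]; print(np.degrees(np.arctan2(d[:,1],d[:,0])))
print("handle", onz("top",tp([[332,222]]),.116),onz("scene",sp([[592,57]]),.116))
# strip: triangulate ends from eye-read (top crop4, scene crop5)
a=np.array([[113,345],[443,402]])/4-.4+[175,95]; b=np.array([[542,100],[178,75]])/5-.4+[200,180]
for z in(.032,.036): print(z,onz("top",a,z)[:,:2].round(4).tolist(),onz("scene",b,z)[:,:2].round(4).tolist())
c=np.array([[118,34],[569,113],[512,441],[40,355]])/4-.4+[175,95]
print(onz("top",c,.024).mean(0))
d=np.array([[95,63],[635,102],[632,384],[20,332]])/5-.4+[200,180]  # near-right(-y), near-left, far-left, far-right
P=onz("scene",d,.024);print(P.round(4),P.mean(0))
```

```text
plate top [ 0.43539246 -0.32649902  0.056     ] (array([-7.3964944 , -8.08841261]), [np.float64(0.0601), np.float64(0.0628), np.float64(0.0591), np.float64(0.0576)])
plate scene [ 0.44325267 -0.32680855  0.056     ] [0.06247575 0.05825489 0.06004529]
[-94.32606254  -4.6906772   79.29010204]
handle [[ 0.43229456 -0.3264472   0.116     ]] [[ 0.43937442 -0.32378514  0.116     ]]
0.032 [[0.5168, 0.1717], [0.4745, -0.0592]] [[0.5179, 0.1684], [0.4766, -0.0547]]
0.036 [[0.5161, 0.1712], [0.4739, -0.059]] [[0.5226, 0.1672], [0.4815, -0.0548]]
[0.59746248 0.03397134 0.024     ]
[[ 0.4507 -0.1065  0.024 ]
 [ 0.5148  0.2283  0.024 ]
 [ 0.7477  0.1771  0.024 ]
 [ 0.6838 -0.1512  0.024 ]] [0.59926997 0.03692097 0.024     ]
```

```bash
cat >> h.py <<'E'
def ori(phi_deg):
    a=np.radians(phi_deg)/2; return np.array([np.cos(a),np.sin(a),0,0])
GD=manip.grip_depth
REST=np.array([.437,-.326]); RYAW=-7.5
MID=np.array([.496,.0555]); FYAW=-10.7
FY=np.array([-np.sin(np.radians(FYAW)),np.cos(np.radians(FYAW))])
FO=FYAW-90; RO=RYAW-90
E
python3 - <<'E'
from h import *
for p,o in((np.r_[REST,.2],RO),(np.r_[REST,.067],RO),(np.r_[MID-.1*FY,.1],FO),(np.r_[MID+.1*FY,.1],FO)): print(manip.solve_ik(p,ori(o)))
manip.move_pose(np.r_[REST,.17],ori(RO))
manip.servo_line(np.r_[REST,.086-GD],vel=.08)
print(manip.current_force(),manip.current_clock(),manip.current_tool_pos())
viewer_im=viewer.get_image("scene");cv2.imwrite("pics/pre.png",cv2.resize(viewer_im[110:230,90:210,::-1],None,fx=4,fy=4,interpolation=2))
effector.close(58)
print("gap",manip.current_finger_gap(),manip.current_force(),manip.current_wrist_torque(),manip.current_clock())
E
```

```text
[ 1.04830936  0.36275379 -0.55989077  1.83968189  0.22551821  1.00245544
 -1.30631421]
[ 0.96173675  0.54384304 -0.46486232  1.93126578  0.34892486  0.74568789
 -1.40651011]
[ 0.75140326  0.49678711 -0.870595    2.06340334  0.52491689  0.81433527
 -2.19105514]
[ 0.26579589  0.55786081 -0.77004495  1.92883519  0.50834502  0.85894758
 -2.52926835]
[-1.10898925 -0.33107564 -0.34490302] 3.1 [ 0.43745918 -0.32630043  0.06776707]
gap 0.02406028450966773 [-0.08249905 -0.60948074 -0.51253754] [-0.09408645  0.04260782  0.03232097] 4.2083
```

View pics/pre.png

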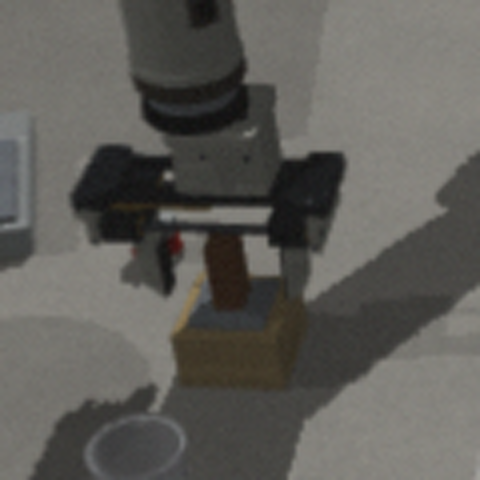

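Gap is 24.06 mm, so it's gripped across the correct side, and the picture shows the jaws straddling the handle. Now I lift it, carry it above clip 1, and test the servo step timing and the force bias.

Run:
```python
from h import *
import json
p=np.array(manip.current_tool_pos());q=np.array(manip.current_tcp_rot()); json.dump([p.tolist(),q.tolist()],open("grip.json","w")); print(p,q)
manip.servo_line(p+[0,0,.12],vel=.12); print(manip.current_finger_gap(),manip.current_clock())
s=-.092
manip.move_pose(np.r_[MID+s*FY,.155],ori(FO)); print(manip.current_clock())
manip.servo_line(np.r_[MID+s*FY,.120],vel=.08); manip.sleep(.3)
F=[]
for i in range(8): F.append(manip.current_force()); manip.sleep(.02)
F=np.array(F);print("bias",F.mean(0),F.std(0),manip.current_tool_pos(),manip.current_clock())
t0=manip.current_clock()
manip.servo_line(np.r_[MID+s*FY,.118],vel=.02); print("step dt",manip.current_clock()-t0, manip.current_tool_pos())
for n in("scene","top"): cv2.imwrite(f"pics/over_{n}.png",viewer.get_image(n)[:,:,::-1])
a=cv2.resize(cv2.imread("pics/over_scene.png")[130:220,190:320],None,fx=4,fy=4,interpolation=2)
cv2.imwrite("pics/over.png",np.clip(a*1.4,0,255))
```

```text
[ 0.43697649 -0.32622842  0.0672211 ] [-6.59295288e-01  7.51884105e-01 -1.08993950e-04 -6.27587845e-05]
0.023668935047099028 5.3583
6.4917
bias [ 0.05293866 -0.15702655 -3.40364097] [0.61049231 0.4551426  0.46328217] [ 0.47907483 -0.03494368  0.12024614] 7.5083
step dt 0.25 [ 0.47873992 -0.03486816  0.11782922][ WARN:0@10.009] global loadsave.cpp:1063 imwrite_ Unsupported depth image for selected encoder is fallbacked to CV_8U.
```

View pics/over.png

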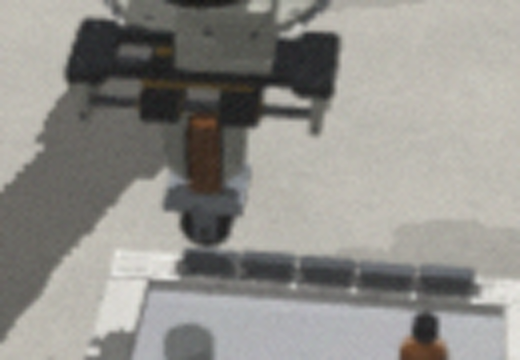

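```bash
cat >> h.py <<'E'
BIAS=-3.40
def fz(n=4):
    v=[]
    for _ in range(n): v.append(manip.current_force()); manip.sleep(.01)
    v=np.mean(v,0); return v[2]-BIAS, v
def go(s,z,vel=.03): manip.servo_line(np.r_[MID+s*FY,z],vel=vel)
E
python3 - <<'E'
from h import *
s=-.092; z=.110; go(s,z,.05); f=fz()[0]; log=[]
while z>.082:
    f=fz()[0]; log.append((round(z*1e3,2),round(manip.current_tool_pos()[2]*1e3,2),round(f,1)))
    if f>14.5: break
    z-=.001 if f<2 else (.0006 if f<8 else .0004); go(s,z,.02)
print(log,manip.current_clock(),fz())
E
```

```text
[(110.0, np.float64(109.72), np.float64(0.4)), (109.0, np.float64(109.03), np.float64(-0.2)), (108.0, np.float64(107.98), np.float64(0.1)), (107.0, np.float64(106.95), np.float64(0.0)), (106.0, np.float64(105.96), np.float64(0.2)), (105.0, np.float64(104.96), np.float64(0.1)), (104.0, np.float64(103.96), np.float64(-0.1)), (103.0, np.float64(102.95), np.float64(-0.5)), (102.0, np.float64(101.95), np.float64(0.1)), (101.0, np.float64(100.95), np.float64(0.0)), (100.0, np.float64(100.34), np.float64(5.5)), (99.4, np.float64(99.86), np.float64(8.6)), (99.0, np.float64(99.51), np.float64(9.2)), (98.6, np.float64(99.13), np.float64(9.3)), (98.2, np.float64(98.73), np.float64(9.3)), (97.8, np.float64(98.32), np.float64(9.4)), (97.4, np.float64(97.92), np.float64(9.4)), (97.0, np.float64(97.51), np.float64(9.8)), (96.6, np.float64(97.12), np.float64(9.6)), (96.2, np.float64(96.72), np.float64(9.5)), (95.8, np.float64(96.34), np.float64(9.4)), (95.4, np.float64(96.1), np.float64(11.2)), (95.0, np.float64(95.98), np.float64(14.2)), (94.6, np.float64(95.89), np.float64(17.9))] 14.75 (np.float64(17.87053610044374), array([-4.18035228, -0.11903831, 14.4705361 ]))
```

```bash
cat >> h.py <<'E'
def roll(s,s1,z,step=.003,tgt=16.3):
    log=[]; d=np.sign(s1-s)
    while abs(s1-s)>1e-4:
        s+=d*min(step,abs(s1-s)); 
        go(s,z,.03); f=fz(2)[0]
        log.append((round(s*1e3),round(manip.current_tool_pos()[2]*1e3,1),round(f,1)))
        k=0
        while (f<12.5 or f>21) and k<25:   # settle before moving on
            z+=np.clip((f-tgt)/9000*.8,-.0006,.0015); go(s,z,.03); f=fz(2)[0]; k+=1
        if k: log.append(("k",k,round(f,1)))
        if f>26 or k>=25: z+=.004; go(s,z,.05); log.append("ABORT"); break
        z+=np.clip((f-tgt)/9000*.5,-.0005,.001)
    return s,z,log
E
python3 - <<'E'
from h import *
s,z,l=roll(-.092,-.104,.0947); print(l,z,manip.current_clock())
s,z,l=roll(s,-.04,z); print(l,s,z,manip.current_clock(),manip.current_force(),manip.current_finger_gap())
E
```

```text
[(-95, np.float64(95.9), np.float64(16.2)), (-98, np.float64(95.9), np.float64(17.1)), (-101, np.float64(95.8), np.float64(15.3)), (-104, np.float64(95.8), np.float64(15.6))] 0.09464135298280411 15.85
[(-101, np.float64(95.8), np.float64(15.7)), (-98, np.float64(95.8), np.float64(17.7)), (-95, np.float64(95.9), np.float64(16.9)), (-92, np.float64(95.9), np.float64(16.6)), (-89, np.float64(95.9), np.float64(17.1)), (-86, np.float64(95.9), np.float64(16.2)), (-83, np.float64(95.9), np.float64(15.2)), (-80, np.float64(95.9), np.float64(16.3)), (-77, np.float64(95.9), np.float64(17.9)), (-74, np.float64(96.0), np.float64(18.2)), (-71, np.float64(96.0), np.float64(17.0)), (-68, np.float64(95.8), np.float64(12.1)), ('k', 1, np.float64(15.4)), (-65, np.float64(95.8), np.float64(17.5)), (-62, np.float64(96.1), np.float64(19.0)), (-59, np.float64(96.1), np.float64(17.7)), (-56, np.float64(96.2), np.float64(17.2)), (-53, np.float64(96.2), np.float64(17.1)), (-50, np.float64(96.3), np.float64(17.8)), (-47, np.float64(96.3), np.float64(16.7)), (-44, np.float64(96.3), np.float64(16.6)), (-41, np.float64(96.3), np.float64(16.3)), (-40, np.float64(96.3), np.float64(15.8))] -0.04 0.09500351998066443 21.9833 [-4.15033687  0.68446131 13.57695311] 0.02362025983768977
```

Run:
```python
from h import *
try:
    s,z,l=roll(-.04,.1,.0950); print(*[f"{a[0]}:{a[1]}/{a[2]}" for a in l],s,z)
except Exception as e: print(repr(e))
print(manip.current_clock(),manip.current_force(),manip.current_finger_gap(),manip.current_q()[6])
```

```text
-37:96.3/16.0 -34:96.3/16.1 -31:96.3/17.3 -28:96.3/18.9 -25:96.4/17.1 -22:96.1/12.5 k:1/13.8 -19:95.8/13.8 -16:95.9/15.9 -13:96.0/15.4 -10:96.0/17.2 -7:96.0/17.1 -4:96.1/16.0 -1:96.1/16.9 2:96.1/16.0 5:96.1/15.9 8:96.1/16.2 11:96.0/15.1 14:96.0/15.9 17:96.0/17.2 20:96.0/19.2 23:95.8/14.2 26:95.7/13.2 29:95.8/14.7 32:95.9/15.9 35:95.9/15.8 38:95.9/16.6 41:96.0/16.3 44:95.9/16.6 47:96.0/16.1 50:96.0/16.2 53:95.9/15.6 56:95.9/15.4 59:95.8/16.2 62:95.8/19.7 65:95.8/18.8 68:95.8/15.3 71:95.5/12.5 74:95.8/15.5 77:95.9/14.8 80:95.9/15.5 83:95.9/16.1 86:95.9/15.7 89:96.0/16.0 92:95.9/16.2 95:95.9/16.1 98:95.9/16.1 100:95.9/15.7 0.1 0.09397566500319565
34.7833 [-2.43567799  1.45497452 13.08125023] 0.024040990767446428 -2.452519417502651
```

All five clips held about 16 N at steady height over their full length, so they are home. Now I return to the rest and check before inserting.

Run:
```python
from h import *
import json
p,q=json.load(open("grip.json"));p=np.array(p)
go(.1,.155,.08)
manip.move_pose(p+[0,0,.12],q); manip.servo_line(p+[0,0,.06],vel=.08); manip.sleep(.2)
print(manip.current_tool_pos()-p,fz(8),manip.current_wrist_torque(),manip.current_finger_gap(),manip.current_clock())
s=viewer.get_image("scene")[:,:,::-1];t=viewer.get_image("top")[:,:,::-1]
cv2.imwrite("pics/s2.png",s);cv2.imwrite("pics/t2.png",t)
b=lambda a:cv2.convertScaleAbs(cv2.resize(a,None,fx=4,fy=4,interpolation=2),alpha=1.5)
cv2.imwrite("pics/ret.png",np.vstack([b(s[120:210,110:210]),b(s[190:205,225:325])]))
```

```text
[ 0.00036786 -0.00031519  0.06061924] (np.float64(0.191119249598926), array([ 0.27799251, -0.02243934, -3.20888075])) [ 0.09023394 -0.04315278 -0.00216765] 0.023634263024842797 38.6333
```

View pics/ret.png

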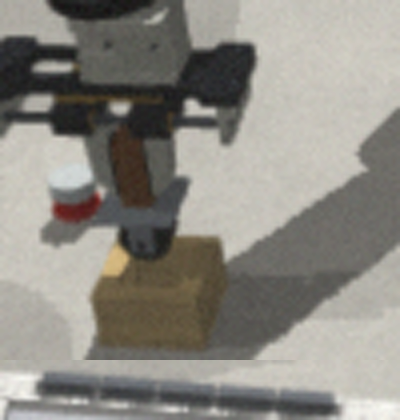

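The wheel hangs over the pocket, upright as before, and the strip looks low and level. Inserting under a force guard.

Run:
```python
from h import *
import json
p,q=json.load(open("grip.json"));p=np.array(p); ok=True
for dz in [.05,.04,.03,.02,.012,.006,.003,.002,.001,.0005,0,-.0005,-.001,-.0015,-.002]:
    manip.servo_line(p+[0,0,dz],q,vel=.04); f,v=fz(4)
    print(dz,round(f,1),v[:2].round(1),round(manip.current_tool_pos()[2]-p[2],4))
    if np.hypot(*v[:2])>8 or f>8: ok=False; break
    if f>2.0 and dz<=.003: break
print(ok,manip.current_clock())
```

```text
0.05 -0.1 [ 0.1 -0.4] 0.0496
0.04 0.2 [-0.1 -0.2] 0.0398
0.03 -0.0 [ 0.1 -0.1] 0.0298
0.02 0.2 [ 0.1 -0.2] 0.0198
0.012 -0.0 [-0.2  0.2] 0.0118
0.006 0.2 [0.3 0.1] 0.0058
0.003 0.0 [ 0.2 -0. ] 0.0029
0.002 0.1 [-0.2  0.2] 0.002
0.001 0.2 [ 0.4 -0.1] 0.001
0.0005 0.2 [-0. -0.] 0.0005
0 0.8 [0.1 0.1] 0.0
-0.0005 8.3 [-2.  1.] -0.0
False 42.8833
```

The plate landed on the rim at the original height (the 8 N stop was a normal landing). Release.

Run:
```python
from h import *
import json
p,q=json.load(open("grip.json"));p=np.array(p)
manip.servo_line(p,q,vel=.03); effector.open_jaws(); print(manip.current_finger_gap())
manip.servo_line(p+[0,0,.13],q,vel=.1)
manip.move_pose([.148,-.633,.227],ori(-76.8)); manip.sleep(.3)
print(manip.current_clock(),manip.current_force())
s=viewer.get_image("scene")[:,:,::-1];t=viewer.get_image("top")[:,:,::-1]
d=[cv2.absdiff(a,cv2.imread(f"pics/{n}0.png")).max(2) for a,n in((s,"scene"),(t,"top"))]
for m in d:
    cs=[cv2.boundingRect(c) for c in cv2.findContours(cv2.morphologyEx((m>40).astype('uint8'),2,np.ones((2,2))),0,2)[0]]; print("changed",cs)
b=lambda a,k:cv2.convertScaleAbs(cv2.resize(a,None,fx=k,fy=k,interpolation=2),alpha=1.4)
cv2.imwrite("pics/end.png",np.hstack([b(s[155:260,100:220],3),b(s[155:260,200:340],3)]))
```

```text
0.09188364008841682
47.6083 [ 0.44148565 -0.34807476  0.33658271]
changed [(93, 225, 20, 7), (76, 222, 16, 4), (80, 202, 11, 3), (92, 187, 44, 17), (162, 175, 2, 2)]
changed [(369, 221, 2, 2), (444, 209, 17, 3), (397, 209, 45, 30), (439, 176, 2, 2), (443, 174, 9, 3), (395, 165, 38, 22)]
```

View pics/end.png

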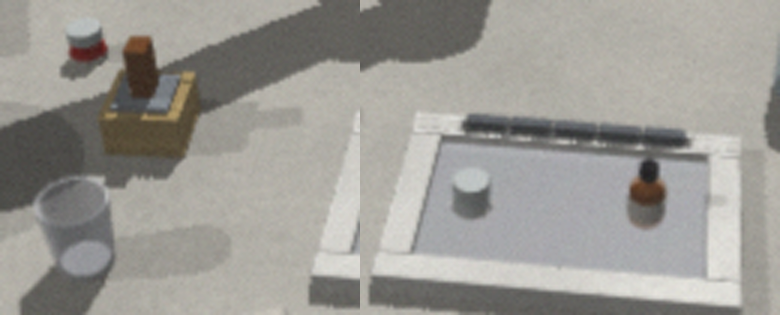

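The roller stands home in its rest, the strip is level, and the bystanders are unmoved. The only changes against the first pictures are small patches around the arm's shadow. Handing in.

```bash
python3 -c "
from bench import manip
manip.hand_in()"
```

```text
the job is handed in; nothing more can be done
```

I rolled the strip down, stood the roller back in its rest, let go and handed the job in. The robot clock read about 48 s of the 72 s allowed.

- **Rolling:** I gripped the handle across its 24 mm side at 58 N and pressed clip 1 until it met its hard stop. Then I made one force-controlled pass from 104 mm right of the strip's middle to 100 mm left of it. The wheel force mostly read 15–18 N. It dipped to 12.1 N once at a clip joint and was corrected at once. The highest reading was 19.7 N, though I sampled only every few millimetres.
- **Clips home:** Each clip held about 16 N at a steady height, well above the roughly 10 N it slides at, so I take all five as fully home. There is no direct clip reading, and I did not make a second pass.
- **Roller in its rest:** It went in with no side force. The plate landed at the height it started from. My 8 N force guard stopped the last half-millimetre step of the descent, which was just the plate meeting the rim.
- **Final picture:** It shows the roller upright in its rest, the strip level, and the pots, bottle and beaker near it in place. Compared with the first pictures, the remaining differences in both views are small patches that I put down to the arm's shadow.

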